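# Find the rocking cable-outlet cover and press it home

### The job

One of the four off-white covers in the two cable-outlet modules on the mailroom desk has not been pushed home: press lightly with the fingertips near a side of the covers, one after another, until you find the one that rocks, and rock it visibly. Then press that cover down in its middle until it is fully home and level like the others, and move away. Do not lift or pry any cover out, and leave everything else on the desk where it is.

Things in the scene. Friction and masses are not known exactly. Their poses are not given: they have to be found in the camera images.
- module_left: dark grey metal module screwed to the desk on the robot's left (+y), 216 (x) x 116 (y) x 45 mm high, two square 82 mm openings in its top, centred 52 mm either way along its x. Origin: centre of its underside; turned about the vertical only. 1 to 5 N on the loose cover 30 mm from its middle, towards a side, tilts it about 0.1 rad; let go, it comes level. Home covers stay level.
- module_right: dark grey metal module screwed to the desk on the robot's right (-y), 216 (x) x 116 (y) x 45 mm high, two square 82 mm openings in its top, centred 52 mm either way along its x. Origin: centre of its underside; turned about the vertical only. The loose cover rides on a stiff 16 mm wide stud under its middle: 7 to 10 N down on the middle drives it the 3 mm home, where it stays.
- cover_1: square off-white plastic cover 80 x 80 x 12 mm, dark dot at the middle of its top, loose in the left module's opening centred at -52 mm along the module's x. Origin: centre of its underside, z up. Fully home: level, underside 36 mm and top 48 mm above the desk (3 mm proud of the module). One of the four, alike to the eye and a different one each time, is not home: it lies level but 3 mm higher and rocks.
- cover_2: square off-white plastic cover 80 x 80 x 12 mm, dark dot at the middle of its top, loose in the left module's opening centred at +52 mm along the module's x. Origin: centre of its underside, z up. Fully home: level, underside 36 mm and top 48 mm above the desk (3 mm proud of the module). One of the four, alike to the eye and a different one each time, is not home: it lies level but 3 mm higher and rocks.
- cover_3: square off-white plastic cover 80 x 80 x 12 mm, dark dot at the middle of its top, loose in the right module's opening centred at -52 mm along the module's x. Origin: centre of its underside, z up. Fully home: level, underside 36 mm and top 48 mm above the desk (3 mm proud of the module). One of the four, alike to the eye and a different one each time, is not home: it lies level but 3 mm higher and rocks.
- cover_4: square off-white plastic cover 80 x 80 x 12 mm, dark dot at the middle of its top, loose in the right module's opening centred at +52 mm along the module's x. Origin: centre of its underside, z up. Fully home: level, underside 36 mm and top 48 mm above the desk (3 mm proud of the module). One of the four, alike to the eye and a different one each time, is not home: it lies level but 3 mm higher and rocks.
- tape: roll of brown tape lying flat, ring 60 mm across, 24 mm high; origin at the centre of its underside; to be left alone
- stamp: red hand stamp standing upright, 36 mm across, 68 mm high; origin at the centre of its underside; to be left alone
- mouse: black computer mouse, 100 x 58 x 24 mm, long side along its x; origin at the centre of its underside; to be left alone
- envelopes: stack of white envelopes, 110 x 210 x 60 mm, long side along its y; origin at the centre of its underside; to be left alone
- mug: blue mug, 80 mm across, 95 mm high, handle at its +y; origin at the centre of its underside; to be left alone
- stapler: red and black stapler, 150 x 35 x 49 mm, long side along its x; origin at the centre of its underside; to be left alone
- grey_box: grey card box, 90 x 130 x 45 mm, long side along its y; origin at the centre of its underside; to be left alone
Mind the look-alikes: they are no part of the job. What is shaped like the cover_3 but brown is not meant.

How it is judged:
By the outcome, as a careful person would: the job done as asked, in the order asked, and still so for the second after the job is handed in, with the robot touching nothing.
It also fails if it takes over 64 s, if anything falls off the work surface, if the arm or the gripper's body presses on something with over 40 N, if the wrist force passes 120 N, or if a joint passes its speed limit or range.

### The arm

A 6-joint arm with a two-finger parallel gripper is mounted at the origin on the work surface. World frame = base frame: x ahead of the robot, y to its left, z up, the work surface at z = 0. Lengths are in m, angles in degrees, forces in N, time in s.
With the tool pointing down it reaches from about 0.35 to 0.875 m from the base axis. Payload 15.5 kg.
Tool frame: the origin (TCP) lies midway between the tips of the shut fingers; the grasp point (between the pads) lies 19 mm behind it (ctrl.grip_depth is the distance from the TCP to the grasp point, in m); z points along the fingers, y is the line along which they close (so a half turn about z gives the same grasp; the last joint's range is limited). The gripper opens to 85 mm and grips with 20 to 120 N. Pads are 22 mm wide; open, the fingers measure 114 mm over their backs; the gripper's body (76 mm by 85 mm) begins 54 mm behind the grasp point. The pads swing forward as they close: fully open they stand 13 mm farther back than shut.
Start: joints at [-82.764, 28.281, 77.091, -0, 74.628, -5.472], TCP at [0.137, -0.61, 0.231] pointing down, gripper open.
Joint ranges: [-166.48, 166.48], [-47.26, 123.95], [12.59, 153.08], [-70.14, 250.14], [6.76, 159.57], [-176.63, 176.63]. Speed limits (degrees/s): [108.29, 108.29, 147.25, 172.46, 172.46, 172.46].

### API

Orientations are given as a 3x3 rotation matrix whose columns are the frame's x, y, z axes.
In Python, from cell import ctrl, camera, camera_info gives the robot as it stands.
- The arm moves only by the tool arm_command, never from a script. Its argument "targets" is a list that holds one entry, the list of rows, each a list of 7 numbers: the shift along the tool's x, y, z in m, then the turn, a rotation vector about the tool's x, y, z in rad, then the finger opening in m, from 0 to 0.0854. In form: [[[x, y, z, wx, wy, wz, hand], ...]]. A call has 1 to 8 rows; each row is the pose to reach, as a shift and turn from the pose commanded when the call began, along the tool's axes at that moment; what a row does not reach only later rows make up. A row lasts 1/8 s, in which the tool goes at most 62.5 mm and 10.7 degrees, less where a joint would pass 70% of its speed; a pose out of reach is approached as far as the arm can. A call with a gripper value outside its range is refused whole. The fingers move at their own pace and stop on an object; "force" is the grip in N (left out, the last holds). Time passes only in rows, so rows that repeat a pose let the fingers close. It gives the time, the measured TCP pose, the force, the opening and the grip force at its end, in the units of the state.
- ctrl.get_obs(): the state, without advancing time (a new reading comes with each control period).
- camera(name): name is "scene" or "top" or "wrist"; returns (picture, depth): 420x560x3 uint8, blue, green, red; 420x560 float32, m along the optical axis (not along the pixel's ray), 0 where there is no reading.
- camera_info(name): a dict with "camera_matrix" (3x3 intrinsics, pixels), "k1" (the pictures are not rectified: a ray, as slopes to the right and down, at radius r is drawn at 1 + k1 r^2 times it, then the intrinsics apply), "T" (4x4, takes a point from camera to world coordinates). Camera axes: x right, y down, z forward; pixel columns grow to the right and rows downward; lengths in m; the calibration is good to about 2 mm. A picture is of the moment at which its call begins: read the wrist's pose just before it. camera_info takes no time and is no camera call; for the wrist camera it gives the pose at the moment of the call.
- ctrl.finish_job(): hands the job in; it is judged then, once.
The state is a dict: "clock": time; "joint_pos": joint angles; "qvel": joint speeds; "tau": joint torques, N m; "ee_pos": TCP position; "ee_rot": TCP orientation; "contact_force": force on the tool from outside, world axes, zero at the start; "torque": the same for the moment, N m; "finger_gap": finger opening in m; "gripper_force": force on a finger pad.
Only numpy, scipy, OpenCV 4.12 (cv2) and the standard library are available. Lean on these libraries where they do the work, as an engineer would, in place of code of your own. Each camera call takes 0.05 s, during which the arm holds its last target. There are 200 camera calls.

## Working session

There is one attempt and no reset: what is moved stays moved. The work goes in short steps, Python scripts to look and compute and a tool call to move; the robot and the scene stay as the last step left them, time stands still between calls to the robot, and variables do not carry over. Pictures are saved under pics/ and viewed, at most 10 in all, crops included, and the job is handed in when it is done.

Besides the shell and the picture viewer there is one more tool, called after "Request:" as name(argument=value, ...) on one line, values as JSON. arm_command: Moves the arm, as the interface text tells. Its arguments: {"type":"object","properties":{"targets":{"type":"array","items":{"type":"array","items":{"type":"array","items":{"type":"number"}}}},"force":{"type":"number"}},"required":["targets"]}

```bash
mkdir -p pics; python3 - <<'E'
from cell import ctrl,camera,camera_info
import cv2,numpy as np
for n in ("top","scene"):
    p,d=camera(n); cv2.imwrite(f"pics/{n}0.png",p); np.savez(f"{n}0.npz",p=p,d=d)
    i=camera_info(n); print(n,np.round(i["T"],3).tolist(),np.round(i["camera_matrix"],1).tolist(),i["k1"])
o=ctrl.get_obs(); print(o["clock"],o["ee_pos"],np.round(o["ee_rot"],3).tolist(),o["contact_force"],o["finger_gap"])
E
```

```text
top [[0.021, -0.975, 0.22, 0.17], [-1.0, -0.021, 0.004, -0.01], [0.001, -0.22, -0.975, 1.789], [0.0, 0.0, 0.0, 1.0]] [[514.3, 0.0, 283.4], [0.0, 514.3, 222.9], [0.0, 0.0, 1.0]] 0.019921374429882895
scene [[-0.81, 0.379, -0.446, 1.124], [0.586, 0.546, -0.599, 0.742], [0.016, -0.747, -0.665, 0.909], [0.0, 0.0, 0.0, 1.0]] [[485.0, 0.0, 280.9], [0.0, 485.0, 215.3], [0.0, 0.0, 1.0]] 0.02573803099128733
0.1 [ 0.13747973 -0.60937651  0.23077641] [[0.975, 0.22, -0.0], [0.22, -0.975, 0.001], [0.0, -0.001, -1.0]] [-1.02058932 -0.34548264  0.66908508] 0.08518538875121555
```

View pics/top0.png

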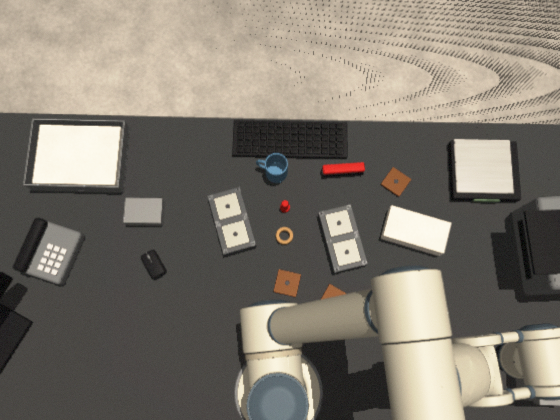

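View pics/scene0.png

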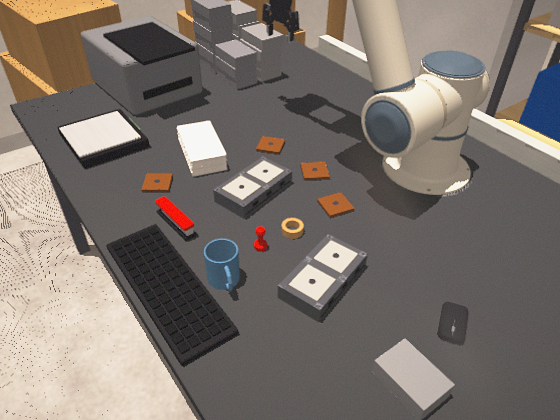

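The top view shows the left module's covers at (228,206) = cover_2 and (235,234) = cover_1. The right module's are at (339,223) = cover_4 and (347,253) = cover_3. The brown squares at (287,283), (332,293) and (396,181) are look-alikes lying on the desk and not meant. Next I measure the off-white regions.

```bash
cat > h.py <<'E'
import cv2,numpy as np
from cell import ctrl,camera,camera_info
def world(n,uv,z,i=None):
    "pixels -> world, z = depth along axis per pixel"
    i=i or camera_info(n); uv=np.asarray(uv,float).reshape(-1,1,2)
    s=cv2.undistortPoints(uv,np.array(i["camera_matrix"]),np.array([i["k1"],0,0,0.]))[:,0]
    z=np.asarray(z,float).reshape(-1,1); T=np.array(i["T"])
    return (np.c_[s*z,z])@T[:3,:3].T+T[:3,3]
E
python3 - <<'E'
from h import *
for n,seeds in (("top",[(235,226),(228,198),(347,245),(339,216)]),("scene",[(345,250),(300,288),(275,172),(250,187)])):
    f=np.load(n+"0.npz");p,d=f["p"],f["d"]
    m=(p.min(2)>150).astype(np.uint8)
    k,lab,st,c=cv2.connectedComponentsWithStats(m,connectivity=4)
    for j,(u,v) in enumerate(seeds):
        L=lab[v,u]; 
        ys,xs=np.where((lab==L)&(d>0)) if L else ([],[])
        if not len(ys): print(n,j+1,"none");continue
        r=cv2.minAreaRect(np.c_[xs,ys].astype(np.float32))
        w=world(n,np.c_[xs,ys],d[ys,xs]); rr=cv2.minAreaRect(w[:,:2].astype(np.float32))
        print(n,"seed",j+1,len(ys),np.round(c[L]),"mean",w.mean(0).round(4),"rect",np.round(rr[0],4),np.round(rr[1],4),round(rr[2],1),"z sd",w[:,2].std().round(4),"med",np.median(w[:,2]).round(4))
E
```

```text
top seed 1 499 [235. 234.] mean [0.5212 0.1629 0.0485] rect [0.521  0.1628] [0.0811 0.0785] 17.0 z sd 0.0043 med 0.0486
top seed 2 477 [227. 206.] mean [0.6204 0.1941 0.0488] rect [0.6222 0.1949] [0.0818 0.0785] 17.6 z sd 0.0042 med 0.0488
top seed 3 519 [346. 252.] mean [ 0.466  -0.2214  0.0484] rect [ 0.4667 -0.2215] [0.0825 0.0779] 15.5 z sd 0.0043 med 0.0484
top seed 4 497 [339. 223.] mean [ 0.5664 -0.1946  0.0513] rect [ 0.567  -0.1941] [0.0787 0.08  ] 15.5 z sd 0.0047 med 0.0517
scene seed 1 749 [335. 256.] mean [0.5225 0.1625 0.0472] rect [0.5217 0.1601] [0.0866 0.0818] 18.5 z sd 0.0018 med 0.0472
scene seed 2 884 [312. 282.] mean [0.6214 0.1938 0.0471] rect [0.6194 0.1909] [0.0852 0.083 ] 17.5 z sd 0.0016 med 0.0472
scene seed 3 425 [265. 171.] mean [ 0.4685 -0.2227  0.0472] rect [ 0.4648 -0.2249] [0.0905 0.0832] 16.6 z sd 0.0018 med 0.0472
scene seed 4 489 [241. 187.] mean [ 0.5682 -0.1958  0.05  ] rect [ 0.5656 -0.203 ] [0.0919 0.0962] 13.1 z sd 0.0021 med 0.0501
```

Both cameras put cover_4 about 3 mm higher than the rest (51 against 48 mm), with its centre at about (0.567, -0.195) and the module turned about 15°. I'll probe it first, on its +x side. The first move goes above it at height with the fingers shut.

Request:
arm_command(targets=[[[0.05, -0.029, 0, 0, 0, -0.005, 0], [0.1, -0.057, 0, 0, 0, -0.01, 0], [0.15, -0.086, 0, 0, 0, -0.015, 0], [0.2, -0.115, 0, 0, 0, -0.02, 0], [0.25, -0.144, 0, 0, 0, -0.025, 0], [0.3, -0.172, 0, 0, 0, -0.03, 0], [0.35, -0.201, 0, 0, 0, -0.035, 0], [0.4, -0.23, 0, 0, 0, -0.04, 0]]])

```text
clock: 1.1
ee_pos: [0.4782, -0.2958, 0.2311]
ee_rot: [[0.966, 0.259, -0.0], [0.259, -0.966, 0.0], [-0.0, -0.0, -1.0]]
contact_force: [0.0, -0.5, -0.7]
finger_gap: -0.0005
gripper_force: 0.0
```

Request:
arm_command(targets=[[[0.05, -0.025, 0.02, 0, 0, 0, 0], [0.08, -0.05, 0.03, 0, 0, 0, 0], [0.1, -0.075, 0.03, 0, 0, 0, 0], [0.1, -0.075, 0.03, 0, 0, 0, 0]]])

```text
clock: 1.6
ee_pos: [0.5548, -0.197, 0.2008]
ee_rot: [[0.965, 0.261, -0.001], [0.261, -0.965, 0.001], [-0.001, -0.001, -1.0]]
contact_force: [-0.4, -0.4, 0.3]
finger_gap: 0.0
gripper_force: 0.0
```

```bash
python3 - <<'E'
from h import *
i=camera_info("wrist");p,d=camera("wrist"); cv2.imwrite("pics/w1.png",p); np.savez("w1.npz",p=p,d=d)
o=ctrl.get_obs(); print(o["clock"],o["ee_pos"],np.round(o["ee_rot"],3).tolist(),o["contact_force"],o["finger_gap"])
m=(p.min(2)>150).astype(np.uint8)
k,lab,st,c=cv2.connectedComponentsWithStats(m,connectivity=4)
for L in range(1,k):
    if st[L,4]<1500: continue
    ys,xs=np.where((lab==L)&(d>0))
    if len(ys)<500: continue
    w=world("wrist",np.c_[xs,ys],d[ys,xs],i); rr=cv2.minAreaRect(w[:,:2].astype(np.float32))
    print(c[L].round(),len(ys),w.mean(0).round(4),np.round(rr[0],4),np.round(rr[1],4),round(rr[2],1),np.median(w[:,2]).round(4))
E
```

```text
1.65 [ 0.55439555 -0.19825786  0.20097822] [[0.965, 0.26, -0.001], [0.26, -0.965, 0.0], [-0.001, -0.0, -1.0]] [-0.3077928   0.32174462  0.38422253] 0.00023675562231317463
[283. 172.] 4497 [ 0.5769 -0.1971  0.0514] [ 0.567  -0.1959] [0.0767 0.0774] 15.0 0.0514
[497. 253.] 14419 [ 0.5538 -0.4426  0.0597] [ 0.5411 -0.5037] [0.295  0.1343] 74.0 0.0599
```

Request:
arm_command(targets=[[[0.044, 0.001, 0.05, 0, 0, 0, 0], [0.044, 0.001, 0.1, 0, 0, 0, 0], [0.044, 0.001, 0.13, 0, 0, 0, 0], [0.044, 0.001, 0.144, 0, 0, 0, 0], [0.044, 0.001, 0.144, 0, 0, 0, 0], [0.044, 0.001, 0.144, 0, 0, 0, 0]]])

```text
clock: 2.4
ee_pos: [0.5977, -0.1892, 0.0587]
ee_rot: [[0.966, 0.258, 0.002], [0.258, -0.966, -0.001], [0.002, 0.001, -1.0]]
contact_force: [0.1, -1.1, 0.1]
finger_gap: 0.0002
gripper_force: 0.0
```

Request:
arm_command(targets=[[[0, 0, 0.002, 0, 0, 0, 0], [0, 0, 0.004, 0, 0, 0, 0], [0, 0, 0.005, 0, 0, 0, 0], [0, 0, 0.006, 0, 0, 0, 0], [0, 0, 0.006, 0, 0, 0, 0]]])

```text
clock: 3.02
ee_pos: [0.597, -0.1885, 0.0512]
ee_rot: [[0.966, 0.259, -0.0], [0.259, -0.966, 0.0], [-0.0, -0.0, -1.0]]
contact_force: [0.0, 0.4, -1.1]
finger_gap: -0.0002
gripper_force: 0.0
```

Request:
arm_command(targets=[[[0, 0, 0.0005, 0, 0, 0, 0], [0, 0, 0.001, 0, 0, 0, 0], [0, 0, 0.001, 0, 0, 0, 0]]])

```text
clock: 3.4
ee_pos: [0.5971, -0.1886, 0.0503]
ee_rot: [[0.966, 0.259, 0.0], [0.259, -0.966, -0.0], [0.0, 0.0, -1.0]]
contact_force: [-0.2, 0.0, 0.3]
finger_gap: -0.0003
gripper_force: 0.4
```

Request:
arm_command(targets=[[[0, 0, 0.0005, 0, 0, 0, 0], [0, 0, 0.001, 0, 0, 0, 0], [0, 0, 0.001, 0, 0, 0, 0]]])

```text
clock: 3.78
ee_pos: [0.5972, -0.1886, 0.0495]
ee_rot: [[0.966, 0.259, 0.0], [0.259, -0.966, -0.0], [0.0, 0.0, -1.0]]
contact_force: [0.3, 1.3, 3.5]
finger_gap: -0.0
gripper_force: 2.0
```

```bash
cat > tilt.py <<'E'
from h import *
import sys
o=ctrl.get_obs(); print(o["clock"],o["ee_pos"],o["contact_force"])
p,d=camera("scene"); cv2.imwrite(f"pics/{sys.argv[1]}.png",cv2.resize(p[120:330,160:400],None,fx=2.5,fy=2.5))
m=(p.min(2)>150).astype(np.uint8)
ys,xs=np.where((m>0)&(d>0)); w=world("scene",np.c_[xs,ys],d[ys,xs])
c,s=np.cos(.262),np.sin(.262)
for n,(cx,cy) in dict(c1=(.522,.163),c2=(.621,.194),c3=(.467,-.222),c4=(.567,-.196)).items():
    q=(w[:,:2]-[cx,cy])@np.array([[c,-s],[s,c]]); k=(abs(q).max(1)<.037)&(abs(w[:,2]-.049)<.01)
    A=np.c_[q[k],np.ones(k.sum())]; f=np.linalg.lstsq(A,w[k,2],rcond=None)[0]
    print(n,k.sum(),"slope x,y",f[:2].round(3),"z",f[2].round(4))
E
python3 tilt.py t1
```

```text
3.775 [ 0.59715643 -0.18861265  0.04945971] [0.28253123 1.26627365 3.51795425]
c1 638 slope x,y [-0.003 -0.004] z 0.0473
c2 749 slope x,y [-0.    -0.001] z 0.0474
c3 301 slope x,y [0.009 0.002] z 0.0474
c4 2 slope x,y [-0.093  0.225] z 0.0548
```

Request:
arm_command(targets=[[[0, 0, 0.0005, 0, 0, 0, 0], [0, 0, 0.0005, 0, 0, 0, 0], [0, 0, 0.0005, 0, 0, 0, 0]]])

```text
clock: 4.2
ee_pos: [0.5972, -0.1886, 0.0492]
ee_rot: [[0.966, 0.259, 0.0], [0.259, -0.966, -0.0], [0.0, 0.0, -1.0]]
contact_force: [-0.3, 1.1, 9.0]
finger_gap: -0.0001
gripper_force: 4.9
```

```bash
python3 tilt.py t2; python3 - <<'E'
from h import *
p,d=camera("wrist"); cv2.imwrite("pics/w2.png",p)
p2,d2=camera("top"); 
for n,p,d in(("wrist",p,d),("top",p2,d2)):
    m=(p.min(2)>150);ys,xs=np.where(m&(d>0)); w=world(n,np.c_[xs,ys],d[ys,xs])
    c,s=np.cos(.262),np.sin(.262); q=(w[:,:2]-[.567,-.196])@np.array([[c,-s],[s,c]]); k=(abs(q).max(1)<.039)&(abs(w[:,2]-.049)<.01)
    if k.sum()>20: print(n,k.sum(),np.linalg.lstsq(np.c_[q[k],np.ones(k.sum())],w[k,2],rcond=None)[0].round(4),q[k].min(0),q[k].max(0))
    else: print(n,k.sum())
E
```

```text
4.2 [ 0.59717912 -0.188627    0.04924947] [-0.3261656   1.05943338  9.02976966]
c1 637 slope x,y [ 0.006 -0.003] z 0.0473
c2 744 slope x,y [0.002 0.002] z 0.0473
c3 300 slope x,y [0.008 0.008] z 0.0473
c4 2 slope x,y [0.062 0.279] z 0.0515
wrist 268 [ 0.021  -0.0016  0.0475] [ 0.03462584 -0.03892891] [ 0.03899663 -0.00933742]
top 0
```

Force climbed to 9 N, so the cover is on its tilt stop. I back off now and check that it is still high.

Request:
arm_command(targets=[[[0, 0, -0.003, 0, 0, 0, 0], [0, 0, -0.02, 0, 0, 0, 0], [0, 0, -0.06, 0, 0, 0, 0], [0, 0, -0.12, 0, 0, 0, 0], [0, 0, -0.15, 0, 0, 0, 0], [0, 0, -0.15, 0, 0, 0, 0], [0, 0, -0.15, 0, 0, 0, 0]]])

```text
clock: 5.22
ee_pos: [0.5966, -0.1884, 0.1987]
ee_rot: [[0.966, 0.259, -0.0], [0.259, -0.966, 0.0], [-0.0, -0.0, -1.0]]
contact_force: [0.9, 0.9, -0.5]
finger_gap: -0.0003
gripper_force: 0.0
```

```bash
python3 tilt.py t3; python3 - <<'E'
from h import *
i=camera_info("wrist");p,d=camera("wrist"); n="wrist"
m=(p.min(2)>150);ys,xs=np.where(m&(d>0)); w=world(n,np.c_[xs,ys],d[ys,xs],i)
c,s=np.cos(.262),np.sin(.262); q=(w[:,:2]-[.567,-.196])@np.array([[c,-s],[s,c]]); k=(abs(q).max(1)<.039)&(abs(w[:,2]-.049)<.01)
print(k.sum(),q[k].min(0),q[k].max(0))
print(np.linalg.lstsq(np.c_[q[k],np.ones(k.sum())],w[k,2],rcond=None)[0].round(4),np.median(w[k,2]))
cv2.imwrite("pics/w3.png",p)
E
```

```text
5.225 [ 0.5966434  -0.18841389  0.19869415] [ 0.9436532   0.85905759 -0.47620727]
c1 639 slope x,y [ 0.003 -0.002] z 0.0474
c2 758 slope x,y [ 0.001 -0.002] z 0.0474
c3 321 slope x,y [ 0.004 -0.007] z 0.0473
c4 159 slope x,y [-0.016  0.016] z 0.0506
1926 [-0.03736082 -0.03831269] [0.03899038 0.02880202]
[0.0028 0.0002 0.0513] 0.051297093507771174
```

View pics/t2.png

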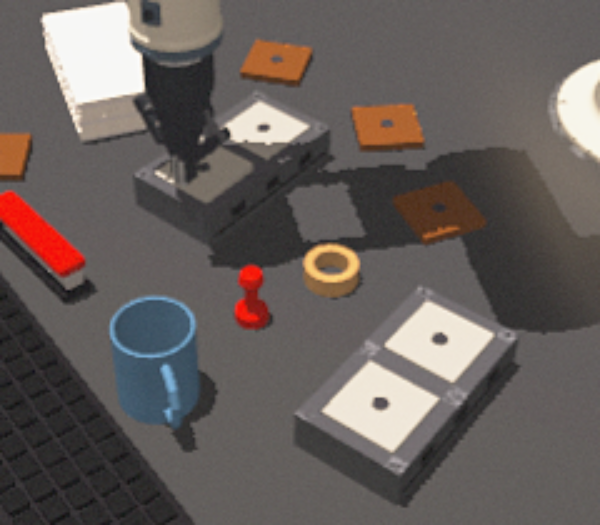

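View pics/w2.png

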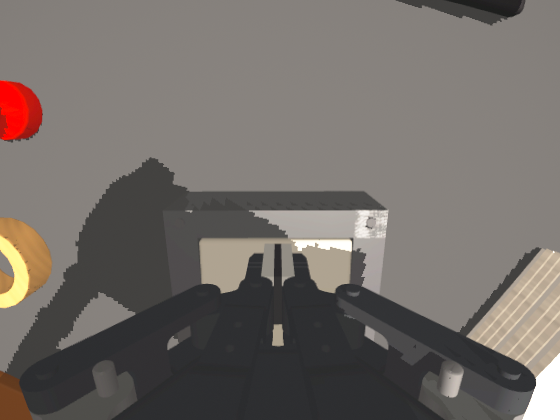

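The t2 picture shows the fingertips on cover_4 near its outer side. In the wrist view its far edge lies about 3 mm lower (48.3 against 51.3 mm), a tilt of about 0.08 rad. Released, it is level and still high, so it is the loose one. I'll rock it once more on the opposite side to be sure it shows, measuring the tilt from depth.

Request:
arm_command(targets=[[[-0.03, 0, 0.03, 0, 0, 0, 0], [-0.062, 0, 0.07, 0, 0, 0, 0], [-0.062, 0, 0.12, 0, 0, 0, 0], [-0.062, 0, 0.14, 0, 0, 0, 0], [-0.062, 0, 0.147, 0, 0, 0, 0], [-0.062, 0, 0.148, 0, 0, 0, 0], [-0.062, 0, 0.149, 0, 0, 0, 0], [-0.062, 0, 0.149, 0, 0, 0, 0]]])

```text
clock: 6.32
ee_pos: [0.5376, -0.2048, 0.0505]
ee_rot: [[0.966, 0.259, 0.001], [0.259, -0.966, -0.001], [0.001, 0.001, -1.0]]
contact_force: [1.0, 0.7, 0.1]
finger_gap: 0.0002
gripper_force: 0.1
```

```bash
cat > t4.py <<'E'
from h import *
o=ctrl.get_obs(); print(o["clock"],o["ee_pos"],o["contact_force"])
c,s=np.cos(.262),np.sin(.262)
for n in("scene","wrist","top"):
    i=camera_info(n);p,d=camera(n);ys,xs=np.where(d>0); w=world(n,np.c_[xs,ys],d[ys,xs],i)
    q=(w[:,:2]-[.567,-.196])@np.array([[c,-s],[s,c]]); k=(abs(q).max(1)<.038)&(abs(w[:,2]-.0505)<.0065)
    if k.sum()<50: print(n,k.sum());continue
    print(n,k.sum(),np.linalg.lstsq(np.c_[q[k],np.ones(k.sum())],w[k,2],rcond=None)[0].round(4),q[k].min(0).round(3),q[k].max(0).round(3))
E
python3 t4.py
```

```text
6.325 [ 0.53759771 -0.20480229  0.05049781] [0.96157787 0.67573171 0.11971228]
scene 416 [ 0.0248 -0.004   0.0504] [-0.037 -0.038] [0.038 0.038]
wrist 21847 [0.0292 0.0004 0.0515] [-0.038 -0.038] [0.038 0.038]
top 1
```

Now tilting by about 0.03 rad at very low force. Pressing a little further.

Request:
arm_command(targets=[[[0, 0, 0.0005, 0, 0, 0, 0], [0, 0, 0.001, 0, 0, 0, 0], [0, 0, 0.001, 0, 0, 0, 0], [0, 0, 0.001, 0, 0, 0, 0]]])

```text
clock: 6.98
ee_pos: [0.5373, -0.2047, 0.0491]
ee_rot: [[0.966, 0.259, 0.0], [0.259, -0.966, -0.0], [0.0, 0.0, -1.0]]
contact_force: [-2.1, -0.1, 7.6]
finger_gap: -0.0003
gripper_force: 3.9
```

```bash
python3 t4.py
```

```text
6.975 [ 0.53725026 -0.20470326  0.04913215] [-2.11286814 -0.07376583  7.61391524]
scene 389 [ 0.0729 -0.0017  0.0506] [-0.037 -0.037] [0.038 0.038]
wrist 22251 [0.0829 0.0016 0.0517] [-0.038 -0.038] [0.038 0.038]
top 0
```

It rocks by about 0.083 rad against its stop. Now I release it and go over the middle.

Request:
arm_command(targets=[[[0, 0, -0.004, 0, 0, 0, 0], [0, 0, -0.02, 0, 0, 0, 0], [0.015, 0, -0.02, 0, 0, 0, 0], [0.031, 0, -0.02, 0, 0, 0, 0], [0.031, 0, -0.02, 0, 0, 0, 0], [0.031, 0, -0.006, 0, 0, 0, 0], [0.031, 0, -0.006, 0, 0, 0, 0], [0.031, 0, -0.006, 0, 0, 0, 0]]])

```text
clock: 8.12
ee_pos: [0.5667, -0.1966, 0.0544]
ee_rot: [[0.966, 0.259, -0.001], [0.259, -0.966, 0.0], [-0.001, -0.001, -1.0]]
contact_force: [-0.0, 0.9, -0.2]
finger_gap: -0.0002
gripper_force: 0.0
```

Request:
arm_command(targets=[[[0, 0, 0.0015, 0, 0, 0, 0], [0, 0, 0.003, 0, 0, 0, 0], [0, 0, 0.0035, 0, 0, 0, 0], [0, 0, 0.004, 0, 0, 0, 0], [0, 0, 0.0045, 0, 0, 0, 0], [0, 0, 0.0045, 0, 0, 0, 0]]])

```text
clock: 8.88
ee_pos: [0.5672, -0.1966, 0.0505]
ee_rot: [[0.966, 0.259, 0.0], [0.259, -0.966, -0.0], [0.0, 0.0, -1.0]]
contact_force: [-1.3, 0.9, 3.5]
finger_gap: 0.0001
gripper_force: 2.3
```

```bash
python3 t4.py
```

```text
8.875 [ 0.56715614 -0.19664519  0.05050567] [-1.34134387  0.88631091  3.51811787]
scene 347 [-0.0003 -0.007   0.0499] [-0.038 -0.038] [0.038 0.038]
wrist 12559 [0.0018 0.0018 0.0508] [-0.021 -0.038] [0.038 0.038]
top 0
```

Level and in contact at 3.5 N. Pressing it home.

Request:
arm_command(targets=[[[0, 0, 0.0005, 0, 0, 0, 0], [0, 0, 0.001, 0, 0, 0, 0], [0, 0, 0.0015, 0, 0, 0, 0], [0, 0, 0.002, 0, 0, 0, 0], [0, 0, 0.0025, 0, 0, 0, 0], [0, 0, 0.0025, 0, 0, 0, 0]]])

```text
clock: 9.78
ee_pos: [0.5672, -0.1966, 0.0481]
ee_rot: [[0.966, 0.259, 0.0], [0.259, -0.966, -0.0], [0.0, 0.0, -1.0]]
contact_force: [-1.1, 0.2, 6.8]
finger_gap: 0.0001
gripper_force: 3.4
```

```bash
python3 t4.py
```

```text
9.775 [ 0.56715818 -0.19662638  0.04805092] [-1.11267991  0.17765254  6.82992738]
scene 335 [ 0.0002 -0.0004  0.0475] [-0.037 -0.038] [0.038 0.038]
wrist 12642 [0.0016 0.0003 0.0484] [-0.021 -0.038] [0.038 0.038]
top 0
```

Request:
arm_command(targets=[[[0, 0, 0.0005, 0, 0, 0, 0], [0, 0, 0.001, 0, 0, 0, 0], [0, 0, 0.001, 0, 0, 0, 0], [0, 0, 0.001, 0, 0, 0, 0]]])

```text
clock: 10.42
ee_pos: [0.5672, -0.1966, 0.048]
ee_rot: [[0.966, 0.259, 0.001], [0.259, -0.966, -0.0], [0.001, 0.001, -1.0]]
contact_force: [-5.6, 2.6, 23.4]
finger_gap: 0.0003
gripper_force: 11.9
```

Firm stop at 48 mm, so it is home. Retreating.

Request:
arm_command(targets=[[[0, 0, -0.003, 0, 0, 0, 0], [0, 0, -0.03, 0, 0, 0, 0], [0, 0, -0.08, 0, 0, 0, 0], [0, 0, -0.13, 0, 0, 0, 0], [0, 0, -0.16, 0, 0, 0, 0], [-0.03, 0.04, -0.16, 0, 0, 0, 0], [-0.06, 0.08, -0.16, 0, 0, 0, 0], [-0.06, 0.08, -0.16, 0, 0, 0, 0]]])

```text
clock: 11.42
ee_pos: [0.5287, -0.2922, 0.2067]
ee_rot: [[0.967, 0.256, -0.0], [0.256, -0.967, -0.001], [-0.0, 0.0, -1.0]]
contact_force: [0.0, 0.3, -0.7]
finger_gap: -0.0002
gripper_force: 0.0
```

```bash
python3 t4.py; python3 tilt.py t5
```

```text
11.425 [ 0.52865879 -0.29217798  0.2066845 ] [ 0.03338426  0.29501155 -0.71887797]
scene 432 [0.0019 0.0016 0.0473] [-0.038 -0.038] [0.038 0.038]
wrist 6053 [0.0003 0.0004 0.0484] [-0.038 -0.038] [0.038 0.038]
top 219 [0.0196 0.0115 0.0494] [-0.034 -0.036] [0.038 0.038]
11.575 [ 0.52987542 -0.28897006  0.20659453] [ 1.09667601 -0.3775428  -0.69131795]
c1 639 slope x,y [-0.001 -0.002] z 0.0473
c2 743 slope x,y [-0.003 -0.001] z 0.0472
c3 0 slope x,y [0. 0.] z 0.0
c4 368 slope x,y [-0.001  0.004] z 0.0471
```

View pics/t5.png

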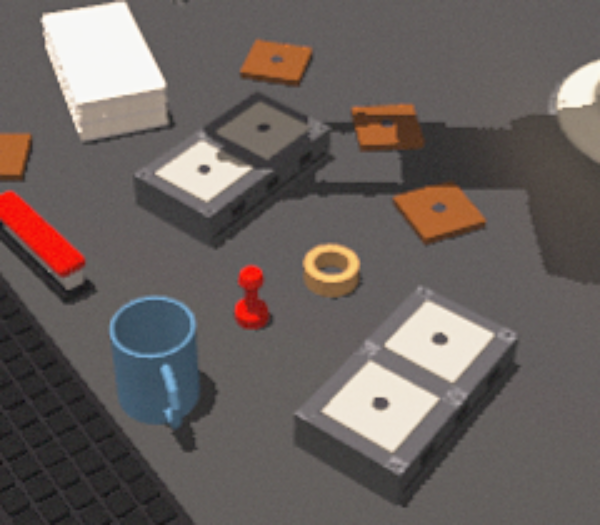

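The picture shows cover_4, at crop (203,168), level with the others at home height, and everything else in its place. Handing in.

```bash
python3 -c "
from cell import ctrl
print(ctrl.finish_job())"
```

```text
the job is handed in; nothing more can be done
None
```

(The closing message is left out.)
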